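# Tip the parts tote and hold it for picking

### The arm

A 6-joint arm with a two-finger parallel gripper is mounted at the origin on the work surface. World frame = base frame: x ahead of the robot, y to its left, z up, the work surface at z = 0. Lengths are in mm, angles in rad, forces in N, time in s.
With the tool pointing down it reaches from about 325 to 850 mm from the base axis. Payload 4.4 kg.
Tool frame: the origin (TCP) lies at the very end of the fingers, on their centre line; the grasp point (between the pads) lies 19 mm behind it; z points along the fingers, y is the direction in which the jaws open and shut (so a half turn about z gives the same grasp; the last joint's range is limited). The gripper opens to 94 mm and grips with 3 to 60 N. Pads are 16 mm wide; open, the fingers measure 119 mm over their backs; the gripper's body (75 mm by 177 mm) begins 78 mm behind the grasp point.
Start: joints at [1.089, 0.207, 1.542, -0, 1.393, -0.15], TCP at [187.313, 543.637, 205.447] pointing down, gripper open.
Joint ranges: [-2.73, 2.73], [-0.86, 2.22], [0.23, 2.46], [-1.11, 4.25], [0.08, 2.63], [-2.82, 2.82]. Speed limits (rad/s): [2.79, 2.79, 3.14, 3.14, 3.14, 3.14].

### API

Orientations are given as a unit quaternion [w, x, y, z].
In Python, from plant import env, viewer gives the robot as it stands.
- The arm moves only by the tool servo_tool, never from a script. Its argument "series" is a list that holds one entry, the list of rows, each a list of 7 numbers: the shift along the tool's x, y, z in mm, then the turn, a rotation vector about the tool's x, y, z in degrees, then the finger opening in mm, from 0 to 94. A call has 1 to 20 rows; each row is the pose to reach, as a shift and turn from the pose commanded when the call began, along the tool's axes at that moment; what a row does not reach only later rows make up. A row lasts 1/12 s, in which the tool goes at most 41.7 mm and 7.16 degrees, less where a joint would pass 70% of its speed; a pose out of reach is approached as far as the arm can. A call with a gripper value outside its range is refused whole. The fingers move at their own pace and stop on an object; "newtons" is the grip in N (left out, the last holds). Time passes only in rows, so rows that repeat a pose let the fingers close. It gives the time, the measured TCP pose, the force and the opening at its end, in the units of the state.
- env.sense(): the state, without advancing time (a new reading comes with each control period).
- viewer.get_image(name): name is "side" or "top"; returns a dict with "img" (420x560x3 uint8, red, green, blue), "range_z" (420x560 float32, mm along the optical axis (not along the pixel's ray), 0 where there is no reading), "fx", "fy", "cx", "cy" (pixels), "dist" ([k1, k2, p1, p2, k3] as OpenCV has them; the pictures are not rectified), "xyz" and "rotation" of the camera in the world. Camera axes: x right, y up, looking along -z (the intrinsics and any distortion apply to the point x, -y, -z); pixel columns grow to the right and rows downward; lengths in mm; the calibration is good to about 2 mm. A picture is of the moment at which its call begins.
- env.job_done(): hands the job in, once; it reports no verdict.
The state is a dict: "clock": time; "qpos": joint angles; "qd": joint speeds; "joint_torque": joint torques, N m; "ee_pos": TCP position; "tcp_rot": TCP orientation; "force": force on the tool from outside, world axes, zero at the start; "moment": the same for the moment, N m; "gripper_width": finger opening in mm.
Only numpy, scipy, OpenCV 4.12 (cv2) and the standard library are available. Lean on these libraries where they do the work, as an engineer would, in place of code of your own. Each camera call takes 0.05 s, during which the arm holds its last target. There are 200 camera calls.

### The job

Pick up the white parts tote by its hoop handle and tip it about 30 degrees towards its bevelled (cut-off) corner, so that all five loose steel nuts slide down and gather in that corner. Finish still holding the tote up in the gripper, clear of the steel tray and of everything else, tilted with the bevelled corner lowest and all of them lying still in it, ready to be picked out; spill none, and leave the things around it where they stand.

Things in the scene. Friction and masses are not known exactly. Their poses are not given: they have to be found in the camera images.
- tote: loose white plastic parts tote: open tub 180 (its x) by 140 (y) by 45 mm high, walls and floor 3 mm, 0.25 to 0.42 kg empty. Origin at the centre of its underside. Its +x +y corner is cut off at 45 degrees, 45 mm off each side; the other three are square. A rigid hoop handle stands over the middle: a strap up each long side (x = 0, y = +-73 mm), joined by a level bar along y. Any yaw
- tote_grip (a point): centre of the tote's handle bar, 112 mm above the tote's underside, straight over its middle; same axes as the tote. The bar runs along y, 140 mm free between the straps, 16 mm wide (x) and 14 mm high (z): grip it across x from above; the space below it is free down to the nuts
- tote_corner (a point): point on the tote's inner floor at the middle of the bevelled wall, 65 mm along x and 45 mm along y from the tote's centre, 3 mm above its underside; same axes as the tote. The nuts are to gather here
- nut1: one of five alike loose steel union nuts (of handpiece hoses) standing on end on the tote's floor: a short knurled ring, 20 mm across and 14 mm high, 22 g. Origin at its middle. It slides on the smooth floor once the tote is tilted by some 7 to 10 degrees, and more readily with more tilt.
- nut2: one of five alike loose steel union nuts (of handpiece hoses) standing on end on the tote's floor: a short knurled ring, 20 mm across and 14 mm high, 22 g. Origin at its middle. It slides on the smooth floor once the tote is tilted by some 7 to 10 degrees, and more readily with more tilt.
- nut3: one of five alike loose steel union nuts (of handpiece hoses) standing on end on the tote's floor: a short knurled ring, 20 mm across and 14 mm high, 22 g. Origin at its middle. It slides on the smooth floor once the tote is tilted by some 7 to 10 degrees, and more readily with more tilt.
- nut4: one of five alike loose steel union nuts (of handpiece hoses) standing on end on the tote's floor: a short knurled ring, 20 mm across and 14 mm high, 22 g. Origin at its middle. It slides on the smooth floor once the tote is tilted by some 7 to 10 degrees, and more readily with more tilt.
- nut5: one of five alike loose steel union nuts (of handpiece hoses) standing on end on the tote's floor: a short knurled ring, 20 mm across and 14 mm high, 22 g. Origin at its middle. It slides on the smooth floor once the tote is tilted by some 7 to 10 degrees, and more readily with more tilt.
- worktray: the cart's fixed steel work tray on which everything stands: a sheet 600 mm (x) by 1100 mm (y), its top 3 mm above the work surface, with a 9 mm high rim. Origin at the centre of its underside
- lamp: bystander: turquoise curing lamp lying on a round stand 96 mm across; the lamp runs along its x from -125 to +119 mm with an orange shield 72 mm across; 86 mm high in all. Origin under the middle of the stand
- wipes: bystander: white round canister, 92 mm across and 190 mm high. Origin at the centre of its underside
- dish: bystander: small round steel dish, 84 mm across and 26 mm high. Origin at the centre of its underside
Not all that is in view belongs to the job. What is shaped like the tote but red is not meant.

How it is judged (in metres and radians):
On the way:
1. the tote is lifted clear of the steel tray, with the nuts still in it (height (world z) of tote_grip above 0.135 m and contact force between tote and worktray below 0.1 N), for 0.2 s.
At the end, for the whole second after the job is handed in: The fingers hold the tote still, touching nothing else, bevelled corner 15 mm or more clear of the tray; tilted 17 to 46 degrees, its x and y axes both at least 4.5 degrees downward (bevelled corner lowest); the middles of all nuts at rest within 60 mm of the floor point at the bevel (distance between each of nut1, nut2, nut3, nut4, nut5 and tote_corner below 0.06 m and linear speed of each of nut1, nut2, nut3, nut4, nut5, tote below 0.03 m/s and angle between tote's own z axis and vertical between 0.3 and 0.8 rad and angle between tote's own x axis and vertical above 1.65 rad and angle between tote's own y axis and vertical above 1.65 rad and height (world z) of tote_corner above 0.018 m and contact force between tote and the fingers above 1 N and contact force between tote and worktray below 0.1 N and contact force between tote and lamp below 0.1 N and contact force between tote and wipes below 0.1 N and contact force between tote and dish below 0.1 N); the arm keeps its last pose, push and grip.
It fails at once if a nut leaves the tote ((z of nut1 in the frame of tote above 0.06 m or z of nut1 in the frame of tote below -0.01 m or x of nut1 in the frame of tote above 0.105 m or x of nut1 in the frame of tote below -0.105 m or y of nut1 in the frame of tote above 0.075 m or y of nut1 in the frame of tote below -0.075 m) or (z of nut2 in the frame of tote above 0.06 m or z of nut2 in the frame of tote below -0.01 m or x of nut2 in the frame of tote above 0.105 m or x of nut2 in the frame of tote below -0.105 m or y of nut2 in the frame of tote above 0.075 m or y of nut2 in the frame of tote below -0.075 m) or (z of nut3 in the frame of tote above 0.06 m or z of nut3 in the frame of tote below -0.01 m or x of nut3 in the frame of tote above 0.105 m or x of nut3 in the frame of tote below -0.105 m or y of nut3 in the frame of tote above 0.075 m or y of nut3 in the frame of tote below -0.075 m) or (z of nut4 in the frame of tote above 0.06 m or z of nut4 in the frame of tote below -0.01 m or x of nut4 in the frame of tote above 0.105 m or x of nut4 in the frame of tote below -0.105 m or y of nut4 in the frame of tote above 0.075 m or y of nut4 in the frame of tote below -0.075 m) or (z of nut5 in the frame of tote above 0.06 m or z of nut5 in the frame of tote below -0.01 m or x of nut5 in the frame of tote above 0.105 m or x of nut5 in the frame of tote below -0.105 m or y of nut5 in the frame of tote above 0.075 m or y of nut5 in the frame of tote below -0.075 m)).
It fails at once if the lamp, canister or dish is moved by more than 15 mm (distance of any of lamp, wipes, dish from where it was at the start of the episode above 0.015 m).
It also fails if it takes over 42 s, if anything falls off the work surface, if the arm or the gripper's body presses on something with over 40 N, if the wrist force passes 120 N, or if a joint passes its speed limit or range.

## Working session

There is one attempt and no reset: what is moved stays moved. The work goes in short steps, Python scripts to look and compute and a tool call to move; the robot and the scene stay as the last step left them, time stands still between calls to the robot, and variables do not carry over. Pictures are saved under pics/ and viewed, about 8 in all and at most 12, crops included, and the job is handed in when it is done.

Besides the shell and the picture viewer there is one more tool, called by a JSON object that holds its "method" and its "body". servo_tool: Moves the arm, as the interface text tells. Its arguments: {"type":"object","properties":{"series":{"type":"array","items":{"type":"array","items":{"type":"array","items":{"type":"number"}}}},"newtons":{"type":"number"}},"required":["series"]}

```bash
mkdir -p pics; cat > h.py <<'E'
import numpy as np, cv2
from plant import env, viewer
def shot(n):
    d=viewer.get_image(n); np.save(f'{n}.npy',d,allow_pickle=True)
    return d
def load(n): return np.load(f'{n}.npy',allow_pickle=True).item()
def save(d,f,box=None,s=1):
    im=d['img'][:,:,::-1]
    if box: im=im[box[1]:box[3],box[0]:box[2]]
    cv2.imwrite('pics/'+f,cv2.resize(im,None,fx=s,fy=s,interpolation=cv2.INTER_CUBIC))
def rot(d):
    R=np.array(d['rotation'],float)
    if R.shape==(3,3): return R
    from scipy.spatial.transform import Rotation as Ro
    return Ro.from_quat(np.roll(R,-1)).as_matrix()
def ray(d,uv):
    K=np.array([[d['fx'],0,d['cx']],[0,d['fy'],d['cy']],[0,0,1.]])
    p=cv2.undistortPoints(np.array(uv,float).reshape(-1,1,2),K,np.array(d['dist'],float))[:,0]
    return np.c_[p[:,0],-p[:,1],-np.ones(len(p))]
def world(d,uv,z=None):
    """z None: use depth; else intersect plane"""
    c=ray(d,uv); o=np.array(d['xyz'],float); w=c@rot(d).T
    if z is None:
        s=np.array([d['range_z'][int(round(v)),int(round(u))] for u,v in uv])
    else: s=(z-o[2])/w[:,2]
    return o+w*s[:,None]
E
python3 - <<'E'
from h import *
for n in('top','side'):
    d=shot(n); save(d,n+'0.png'); print(n,d['xyz'],d['rotation'],d['fx'],d['dist'],(d['range_z']>0).mean())
print(env.sense())
E
```

```text
top [ 484.08662194  -21.35753652 1147.98677909] [-0.7022562  -0.02895295  0.01870036  0.71108949] 448.13904105298224 [-0.07697156  0.          0.          0.          0.        ] 0.995922619047619
side [  393.96799214 -1088.20346864   891.37413076] [ 0.88867784  0.45222209 -0.03378051 -0.06786566] 526.3090955373841 [0.02169565 0.         0.         0.         0.        ] 0.9958928571428571
{'clock': 0.1, 'qpos': array([ 1.08848229e+00,  2.07371055e-01,  1.54277040e+00, -2.89439883e-05,
        1.39349334e+00, -1.50542050e-01]), 'qd': array([ 0.00038237,  0.0007813 , -0.00271846,  0.00010471,  0.00053623,
        0.00162805]), 'joint_torque': array([-8.10199617e-04, -3.71870041e+01, -2.82290983e+01,  7.00717606e-02,
        3.11582233e-02, -4.54239841e-05]), 'ee_pos': array([186.99643261, 542.98907952, 204.40562404]), 'tcp_rot': array([-3.04195317e-04,  1.65123609e-01,  9.86272351e-01, -9.74809889e-04]), 'force': array([-0.52982101,  0.48328922,  0.57959864]), 'moment': array([-0.03808281, -0.03210629,  0.02302073]), 'gripper_width': 93.94973567231244}
```

View pics/top0.png

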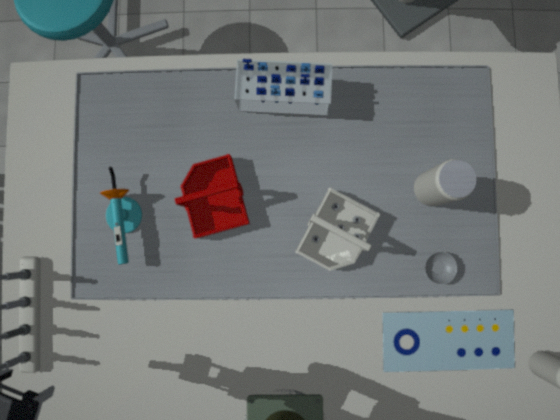

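View pics/side0.png

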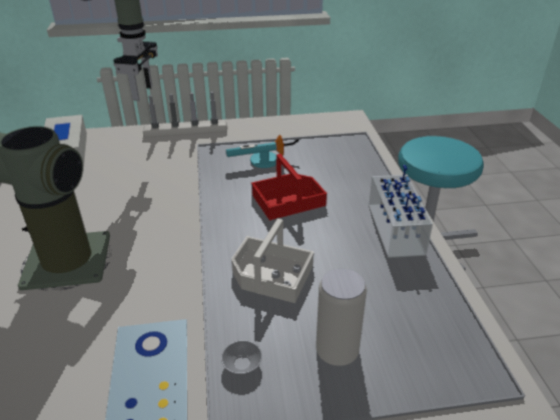

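The top view shows the white tote at about (338,230). Things it could be mistaken for are the red hoop tote (213,197), the white rack (285,85) and the white canister (450,182). By its description (white, hoop handle, one cut corner) it's the one at (338,230). I'll check that in a close crop.

```bash
python3 - <<'E'
from h import *
d=load('top'); save(d,'crop1.png',(285,175,395,280),7)
pts=[(340,232),(315,217),(366,247),(450,182),(443,268),(118,215),(338,160)]
print(world(d,pts).round(1))
E
```

```text
[[ 501.6 -133.3  123.3]
 [ 536.7  -76.9  121.1]
 [ 466.6 -192.4  120.8]
 [ 604.8 -366.   192.6]
 [ 408.1 -407.9    4.7]
 [ 550.6  404.1   63.6]
 [ 688.8 -144.9    5.6]]
```

View pics/crop1.png

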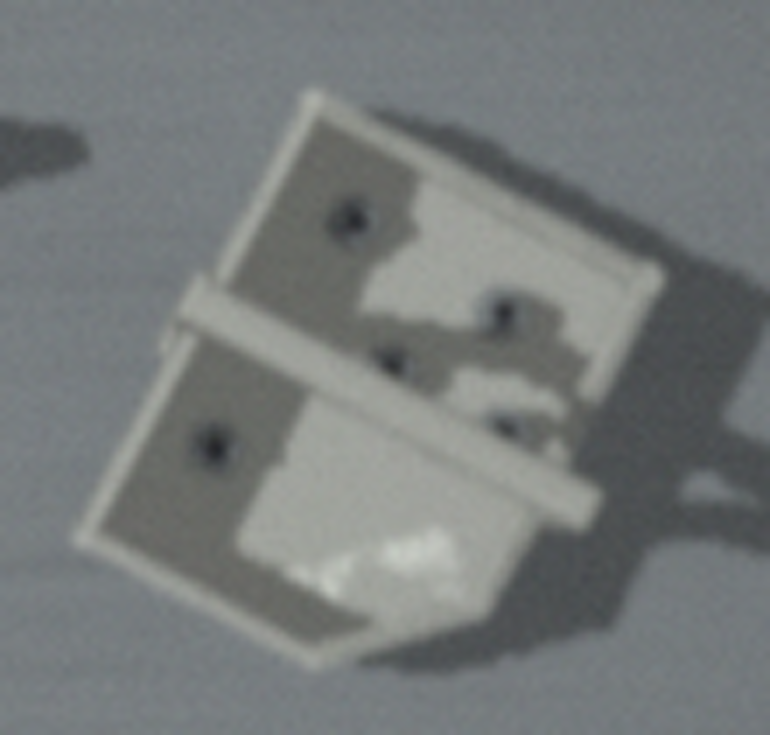

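The crop shows the white tote with a single cut corner at its lower side, about (342,266), and five nuts inside. The bar runs from about (313.6,217.9) to (368.6,247.9). That puts tote +x towards lower left and +y towards lower right.

```bash
cat >> h.py <<'E'
from scipy.spatial.transform import Rotation as Ro
def plan(target,yaw_y):
    """tool-frame shift/turn to a tool-down pose with tool y at yaw_y (deg)"""
    s=env.sense(); R=Ro.from_quat(np.roll(s['tcp_rot'],-1))
    a=np.deg2rad(yaw_y); y=np.array([np.cos(a),np.sin(a),0]); z=np.array([0,0,-1.]); x=np.cross(y,z)
    T=Ro.from_matrix(np.c_[x,y,z])
    print('tcp',s['ee_pos'].round(1),'shift',R.inv().apply(np.array(target)-s['ee_pos']).round(1),'turn',np.rad2deg((R.inv()*T).as_rotvec()).round(1))
E
python3 - <<'E'
from h import *
d=load('top')
e=world(d,[(313.6,217.9),(368.6,247.9)],122)
f=lambda x,y:(285+x/7-.43,175+y/7-.43)
rim=world(d,[f(313,95),f(655,275),f(80,540)],48)
print('bar',e,e.mean(0),np.linalg.norm(e[1]-e[0]))
v=e[1]-e[0]; print('ang y',np.rad2deg(np.arctan2(v[1],v[0])))
print('rim',rim,'centre',(rim[1]+rim[2])/2)
for a,b in((0,1),(2,0)):
    w=rim[b]-rim[a]; print(np.linalg.norm(w),np.rad2deg(np.arctan2(w[1],w[0])))
c=(e.mean(0)+(rim[1]+rim[2])/2)/2
print(c); plan([c[0],c[1],205],np.rad2deg(np.arctan2(v[1],v[0]))+90)
E
```

```text
bar [[ 534.66798237  -73.59819888  122.        ]
 [ 464.45829547 -198.11671114  122.        ]] [ 499.56313892 -135.85745501  122.        ] 142.94845235686927
ang y -119.41645095674215
rim [[ 611.30363496 -117.27403006   48.        ]
 [ 546.19109935 -236.34916354   48.        ]
 [ 456.07398188  -33.02511382   48.        ]] centre [ 501.13254062 -134.68713868   48.        ]
135.71488387933306 -118.67067290764487
176.61858645507405 -28.490332919226496
[ 500.34783977 -135.27229685   85.        ]
tcp [187.  543.  204.4] shift [-5.172e+02 -5.392e+02  4.000e-01] turn [-1.000e-01  1.000e-01  1.004e+02]
```

{"method": "servo_tool", "body": {"series": [[[-517,-539,0,0,0,100.5,94],[-517,-539,0,0,0,100.5,94],[-517,-539,0,0,0,100.5,94],[-517,-539,0,0,0,100.5,94],[-517,-539,0,0,0,100.5,94],[-517,-539,0,0,0,100.5,94],[-517,-539,0,0,0,100.5,94],[-517,-539,0,0,0,100.5,94],[-517,-539,0,0,0,100.5,94],[-517,-539,0,0,0,100.5,94],[-517,-539,0,0,0,100.5,94],[-517,-539,0,0,0,100.5,94],[-517,-539,0,0,0,100.5,94],[-517,-539,0,0,0,100.5,94],[-517,-539,0,0,0,100.5,94],[-517,-539,0,0,0,100.5,94],[-517,-539,0,0,0,100.5,94],[-517,-539,0,0,0,100.5,94],[-517,-539,0,0,0,100.5,94],[-517,-539,0,0,0,100.5,94]]]}}

```text
clock: 1.77
ee_pos: [500.4, -135.8, 204.5]
tcp_rot: [-0.001, 0.865, 0.502, -0.0]
force: [-0.6, 0.2, -0.2]
gripper_width: 94.4
```

```bash
python3 - <<'E'
from h import *
d=shot('side'); save(d,'side1.png',(150,100,390,290),3.3)
plan([500.3,-135.3,96],-29)
E
```

```text
tcp [ 499.9 -134.4  204.6] shift [ -0.6   1.1 108.6] turn [-0.1 -0.  -0.6]
```

View pics/side1.png

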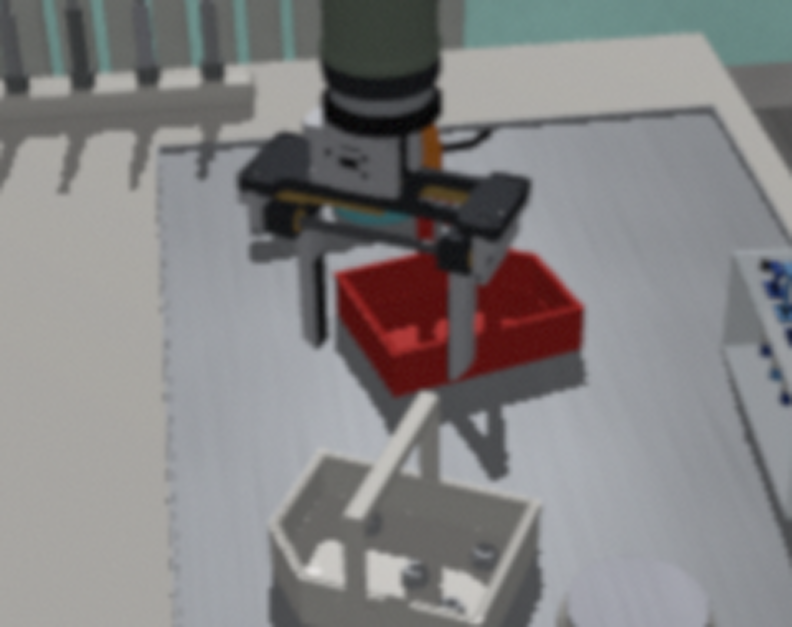

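The side view shows the open jaws straddling the line of the white handle bar, with nothing in between. I'll go down and close.

{"method": "servo_tool", "body": {"series": [[[0,1,20,0,0,-0.6,94],[0,1,45,0,0,-0.6,94],[0,1,70,0,0,-0.6,94],[0,1,90,0,0,-0.6,94],[0,1,102,0,0,-0.6,94],[0,1,108,0,0,-0.6,94],[0,1,108,0,0,-0.6,94],[0,1,108,0,0,-0.6,60],[0,1,108,0,0,-0.6,40],[0,1,108,0,0,-0.6,26],[0,1,108,0,0,-0.6,20],[0,1,108,0,0,-0.6,16],[0,1,108,0,0,-0.6,10],[0,1,108,0,0,-0.6,0],[0,1,108,0,0,-0.6,0],[0,1,108,0,0,-0.6,0],[0,1,108,0,0,-0.6,0],[0,1,108,0,0,-0.6,0]]], "newtons": 60}}

```text
clock: 3.32
ee_pos: [501.4, -134.9, 97.4]
tcp_rot: [-0.0, 0.861, 0.508, -0.0]
force: [-0.2, 0.3, 0.8]
gripper_width: 23.9
```

{"method": "servo_tool", "body": {"series": [[[0,0,0,0,0,0,0],[0,0,0,0,0,0,0],[0,0,0,0,0,0,0],[0,0,0,0,0,0,0],[0,0,0,0,0,0,0],[0,0,0,0,0,0,0]]]}}

```text
clock: 3.82
ee_pos: [501.5, -134.9, 97.4]
tcp_rot: [0.0, 0.861, 0.508, 0.0]
force: [1.1, -0.8, -0.5]
gripper_width: 15.6
```

Closed on 16 mm, which matches the bar width. I'll lift it slowly.

{"method": "servo_tool", "body": {"series": [[[0,0,-3,0,0,0,0],[0,0,-8,0,0,0,0],[0,0,-16,0,0,0,0],[0,0,-26,0,0,0,0],[0,0,-37,0,0,0,0],[0,0,-49,0,0,0,0],[0,0,-62,0,0,0,0],[0,0,-75,0,0,0,0],[0,0,-88,0,0,0,0],[0,0,-100,0,0,0,0],[0,0,-110,0,0,0,0],[0,0,-116,0,0,0,0],[0,0,-119,0,0,0,0],[0,0,-120,0,0,0,0],[0,0,-120,0,0,0,0],[0,0,-120,0,0,0,0]]]}}

```text
clock: 5.15
ee_pos: [500.9, -134.6, 216.6]
tcp_rot: [-0.001, 0.861, 0.508, -0.0]
force: [-0.6, -0.1, -4.2]
gripper_width: 15.6
```

```bash
python3 - <<'E'
from h import *
d=shot('side'); save(d,'side2.png',(150,60,390,250),3.3)
s=env.sense(); print(s['force'],s['moment'],s['qpos'])
E
```

```text
[-1.02631106  0.74032112 -5.1495275 ] [-0.04380147  0.12026172  0.00282293] [-4.29578476e-01  7.88330738e-02  1.66341709e+00 -3.30955573e-05
  1.40126513e+00  7.50377825e-02]
```

View pics/side2.png

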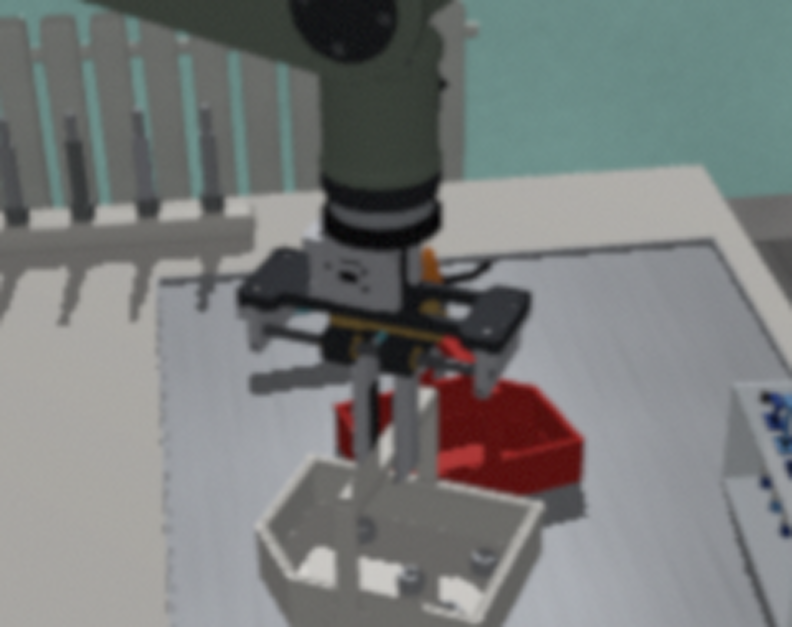

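The tote hangs level and the nuts are in it. In the tool frame x = -y_tote, y = -x_tote and z = -z_tote, so tipping towards the bevel is a turn along (-1,+1,0). I'll tip in two gentle stages.

{"method": "servo_tool", "body": {"series": [[[0,0,0,-0.5,0.5,0,0],[0,0,0,-1.2,1.2,0,0],[0,0,0,-2,2,0,0],[0,0,0,-2.8,2.8,0,0],[0,0,0,-3.6,3.6,0,0],[0,0,0,-4.4,4.4,0,0],[0,0,0,-5.2,5.2,0,0],[0,0,0,-6,6,0,0],[0,0,0,-6.7,6.7,0,0],[0,0,0,-7.4,7.4,0,0],[0,0,0,-8,8,0,0],[0,0,0,-8.5,8.5,0,0],[0,0,0,-9,9,0,0],[0,0,0,-9.5,9.5,0,0],[0,0,0,-10,10,0,0],[0,0,0,-10,10,0,0],[0,0,0,-10,10,0,0],[0,0,0,-10,10,0,0],[0,0,0,-10,10,0,0],[0,0,0,-10,10,0,0]]]}}

```text
clock: 6.87
ee_pos: [501.6, -134.8, 217.5]
tcp_rot: [0.031, 0.855, 0.504, 0.119]
force: [0.3, 0.1, -4.6]
gripper_width: 15.3
```

{"method": "servo_tool", "body": {"series": [[[0,0,0,-0.5,0.5,0,0],[0,0,0,-1.2,1.2,0,0],[0,0,0,-2,2,0,0],[0,0,0,-2.8,2.8,0,0],[0,0,0,-3.6,3.6,0,0],[0,0,0,-4.4,4.4,0,0],[0,0,0,-5.2,5.2,0,0],[0,0,0,-6,6,0,0],[0,0,0,-6.8,6.8,0,0],[0,0,0,-7.6,7.6,0,0],[0,0,0,-8.4,8.4,0,0],[0,0,0,-9.2,9.2,0,0],[0,0,0,-10,10,0,0],[0,0,0,-10.8,10.8,0,0],[0,0,0,-11.2,11.2,0,0],[0,0,0,-11.5,11.5,0,0],[0,0,0,-11.5,11.5,0,0],[0,0,0,-11.5,11.5,0,0],[0,0,0,-11.5,11.5,0,0],[0,0,0,-11.5,11.5,0,0]]]}}

```text
clock: 8.53
ee_pos: [501.6, -134.9, 217.7]
tcp_rot: [0.066, 0.831, 0.491, 0.254]
force: [0.5, 0.1, -5.6]
gripper_width: 15.4
```

```bash
python3 - <<'E'
from h import *
d=shot('side'); save(d,'side3.png',(150,60,390,250),3.3)
t=shot('top'); save(t,'top3.png',(270,150,410,300),5)
s=env.sense(); print(s['clock'],s['ee_pos'],s['force'],s['moment'],Ro.from_quat(np.roll(s['tcp_rot'],-1)).as_matrix().round(3))
E
```

```text
8.6333 [ 501.57814516 -134.79841854  217.58153066] [-0.19251491  0.38757184 -4.88112834] [-0.25506849  0.81203939 -0.01316387] [[ 0.39   0.782  0.486]
 [ 0.849 -0.51   0.14 ]
 [ 0.358  0.358 -0.862]]
```

View pics/side3.png

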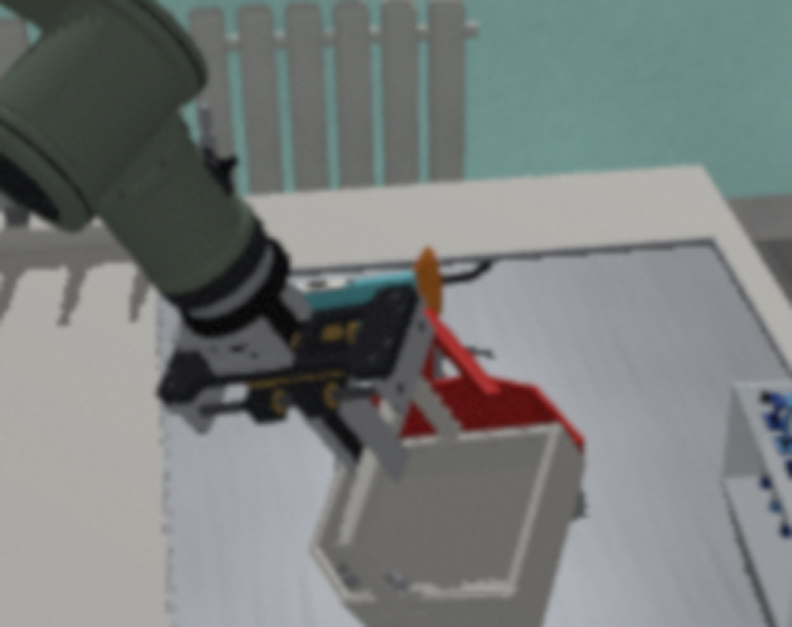

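View pics/top3.png

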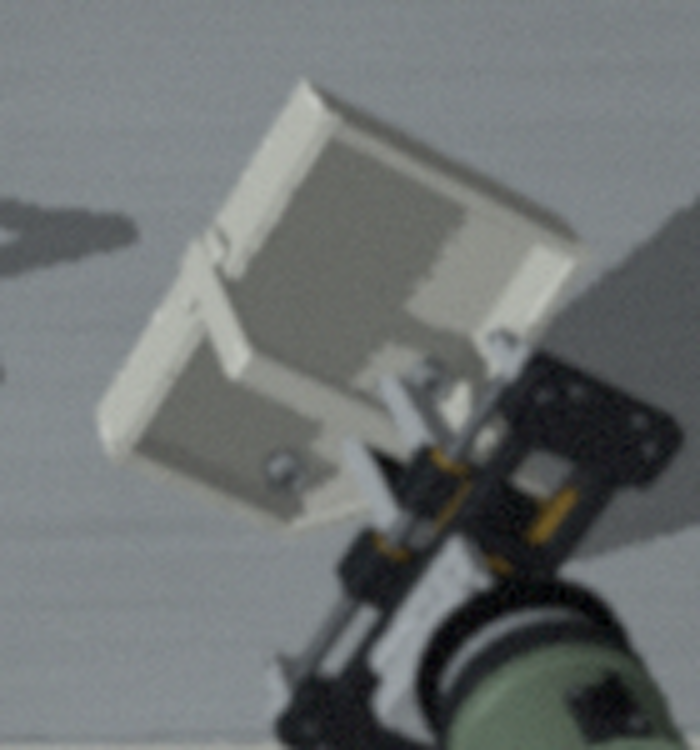

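The views show the tote tipped with the bevel lowest. Two nuts are visible near the bevel in the side view, at crop (345,572) and (398,580). In the top view, nuts at crop (285,470), (430,375) and (505,340) may still be sliding. I'll measure the floor tilt and nut positions in the tote frame from depth.

```bash
cat >> h.py <<'E'
def pose():
    s=env.sense(); R=Ro.from_quat(np.roll(s['tcp_rot'],-1)).as_matrix()
    Rt=np.c_[-R[:,1],-R[:,0],-R[:,2]]
    return s['ee_pos']+93*R[:,2],Rt
def cloud(d):
    v,u=np.mgrid[0:420,0:560]; c=ray(d,np.c_[u.ravel(),v.ravel()])*d['range_z'].reshape(-1,1)
    return (c@rot(d).T+np.array(d['xyz']))[d['range_z'].ravel()>0], d['img'].reshape(-1,3)[d['range_z'].ravel()>0]
def analyse(s):
    o,Rt=pose()
    print('tilt deg',np.rad2deg(np.arccos(Rt[2])).round(1))
    for n in('top','side'):
        d=load(f'{n}'); P,C=cloud(d); q=(P-o)@Rt
        m=(abs(q[:,0])<80)&(abs(q[:,1])<60)&(q[:,0]+q[:,1]<105)&(q[:,2]>-12)&(q[:,2]<35)
        f=m&(abs(q[:,2]-3)<6)
        A=np.c_[q[f][:,:2],np.ones(f.sum())]; k=np.linalg.lstsq(A,q[f][:,2],rcond=None)[0]
        r=q[f][:,2]-A@k; g=abs(r)<3; k=np.linalg.lstsq(A[g],q[f][g,2],rcond=None)[0]
        nz=Rt@(np.array([-k[0],-k[1],1])/np.linalg.norm([k[0],k[1],1]))
        print(n,'floor slope deg',np.rad2deg(k[:2]).round(2),'z0',k[2].round(1),'tilt',np.rad2deg(np.arccos(nz[2])).round(1),f.sum())
        # ortho picture of tote interior (2 px/mm): depth-projected colour
        W=np.zeros((300,380,3),np.uint8); 
        # rectified view: plane z=10 in the tote frame projected into camera
        xs,ys=np.meshgrid(np.arange(-95,95,.5),np.arange(75,-75,-.5))
        X=np.stack([xs,ys,np.full_like(xs,10)],-1).reshape(-1,3)@Rt.T+o
        c=(X-np.array(d['xyz']))@rot(d); K=np.array([[d['fx'],0,d['cx']],[0,d['fy'],d['cy']],[0,0,1.]])
        uv=cv2.projectPoints(c*[1,-1,-1],np.zeros(3),np.zeros(3),K,np.array(d['dist'],float))[0].reshape(300,380,2).astype(np.float32)
        W=cv2.remap(d['img'][:,:,::-1].copy(),uv[...,0],uv[...,1],cv2.INTER_CUBIC)
        cv2.rectangle(W,(10,10),(370,290),(0,255,0),1); cv2.circle(W,(320,60),120,(0,255,255),1); cv2.circle(W,(320,60),3,(0,0,255),-1)
        cv2.imwrite(f'pics/rect_{n}{s}.png',W)
    a=[cv2.imread(f'pics/rect_{n}{s}.png') for n in('top','side')]
    cv2.imwrite(f'pics/rect{s}.png',np.hstack(a))
E
python3 - <<'E'
from h import *
for n in('top','side'): shot(n)
analyse('A')
E
```

```text
tilt deg [111.  111.   30.4]
top floor slope deg [0.15 0.31] z0 2.3 tilt 30.1 2178
side floor slope deg [0.14 0.45] z0 3.3 tilt 30.0 1443
```

View pics/rectA.png

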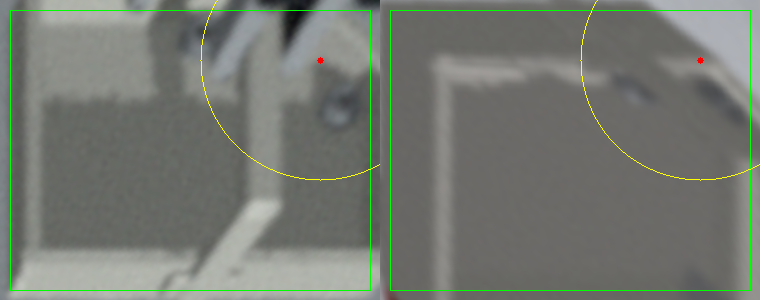

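Floor tilt from depth is 30.1°/30.0°, so the tote hasn't slipped in the fingers. One nut at about x=2, y=55 may still be on its way. I'll wait and compare.

{"method": "servo_tool", "body": {"series": [[[0,0,0,0,0,0,0],[0,0,0,0,0,0,0],[0,0,0,0,0,0,0],[0,0,0,0,0,0,0],[0,0,0,0,0,0,0],[0,0,0,0,0,0,0]]]}}

```text
clock: 9.23
ee_pos: [501.4, -134.9, 217.5]
tcp_rot: [0.065, 0.831, 0.49, 0.254]
force: [-0.6, 0.2, -3.6]
gripper_width: 15.9
```

```bash
python3 - <<'E'
from h import *
for n in('top','side'):
    a=load(n)['img'].astype(int); d=shot(n); D=abs(d['img'].astype(int)-a).max(2)
    print(n,(D>40).sum(), np.argwhere(D>40)[:10].tolist())
analyse('B')
save(load('top'),'topB.png',(290,180,390,270),8)
E
```

```text
top 0 []
side 0 []
tilt deg [111.  111.   30.4]
top floor slope deg [0.17 0.25] z0 2.3 tilt 30.1 2169
side floor slope deg [0.2  0.17] z0 3.3 tilt 30.1 1444
```

View pics/topB.png

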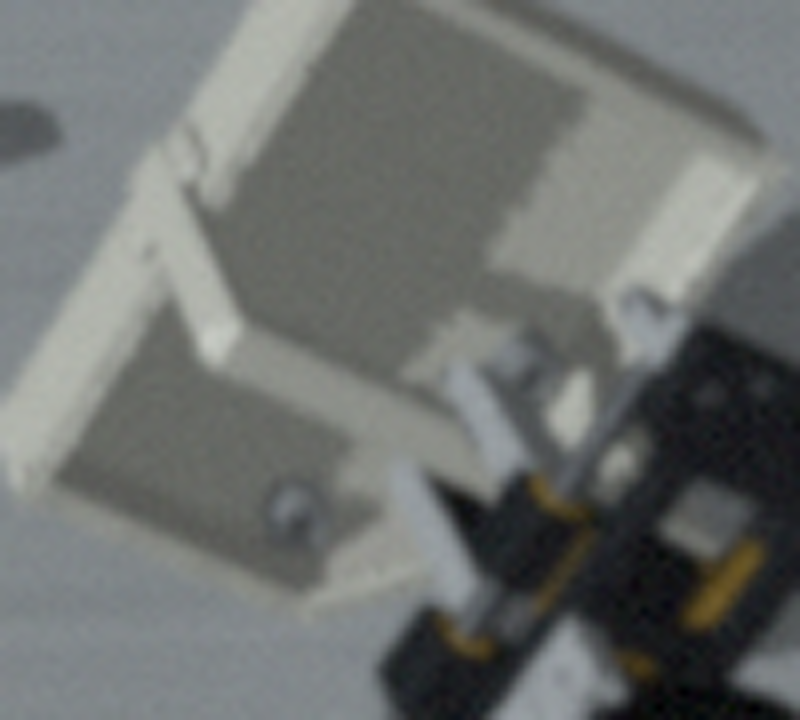

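Nothing moved between the pictures, so the nuts are at rest. The one at (355,225) is stuck in a queue along the y wall. With equal x and y tilt nothing drives them along the bevel. I'll lean more towards x so the queue slides along the bevel, and first measure that nut and compute the turn.

```bash
python3 - <<'E'
from h import *
o,Rt=pose(); t=load('top'); sd=load('side')
for n,d,uv in(('top',t,[(355,225),(326.9,244.4)]),('side',sd,[(254.5,233),(270.6,235.8)])):
    P=world(d,uv); print(n,((P-o)@Rt).round(0).tolist())
s=env.sense(); R=Ro.from_quat(np.roll(s['tcp_rot'],-1)); R0=R*Ro.from_rotvec([-21.5,21.5,0],degrees=True).inv()
print('level check',R0.as_matrix()[:,2].round(3))
for x,y in((33,8),(33,10),(27,14)):
    T=R0*Ro.from_rotvec([-x,y,0],degrees=True)
    print(x,y,np.rad2deg((R.inv()*T).as_rotvec()).round(1))
E
```

```text
top [[3.0, 52.0, 15.0], [74.0, 20.0, 15.0]]
side [[79.0, 20.0, 9.0], [27.0, 32.0, 12.0]]
level check [-0.  0. -1.]
33 8 [-11.1 -12.8  -4.6]
33 10 [-11.1 -10.8  -4.2]
27 14 [-5.3 -7.2 -2.4]
```

{"method": "servo_tool", "body": {"series": [[[0,0,0,-1.5,-1.8,-0.7,0],[0,0,0,-4,-4.6,-1.7,0],[0,0,0,-6.5,-7.5,-2.7,0],[0,0,0,-9,-10.4,-3.7,0],[0,0,0,-11.1,-12.8,-4.6,0],[0,0,0,-11.1,-12.8,-4.6,0],[0,0,0,-11.1,-12.8,-4.6,0],[0,0,0,-11.1,-12.8,-4.6,0],[0,0,0,-11.1,-12.8,-4.6,0],[0,0,0,-11.1,-12.8,-4.6,0],[0,0,0,-11.1,-12.8,-4.6,0],[0,0,0,-11.1,-12.8,-4.6,0]]]}}

```text
clock: 10.33
ee_pos: [501.4, -135.4, 217.5]
tcp_rot: [0.21, 0.824, 0.486, 0.203]
force: [0.8, 0.1, -4.5]
gripper_width: 15.4
```

```bash
python3 - <<'E'
from h import *
for n in('top','side'): shot(n)
analyse('C')
a=[]
for n,b in(('top',(290,170,390,270)),('side',(220,170,320,270))):
    save(load(n),n+'C.png',b,4); a.append(cv2.imread(f'pics/{n}C.png'))
cv2.imwrite('pics/C.png',np.vstack([np.hstack(a),np.pad(cv2.imread('pics/rectC.png'),((0,0),(0,40),(0,0)))])[:600+100]); 
im=cv2.imread('pics/C.png'); cv2.imwrite('pics/C.png',im[:600] if im.shape[0]<600 else cv2.resize(im,None,fx=.85,fy=.85))
E
```

```text
tilt deg [122.9  97.5  33.9]
top floor slope deg [0.26 0.09] z0 2.3 tilt 33.7 2127
side floor slope deg [0.21 0.03] z0 3.3 tilt 33.7 577
```

View pics/C.png

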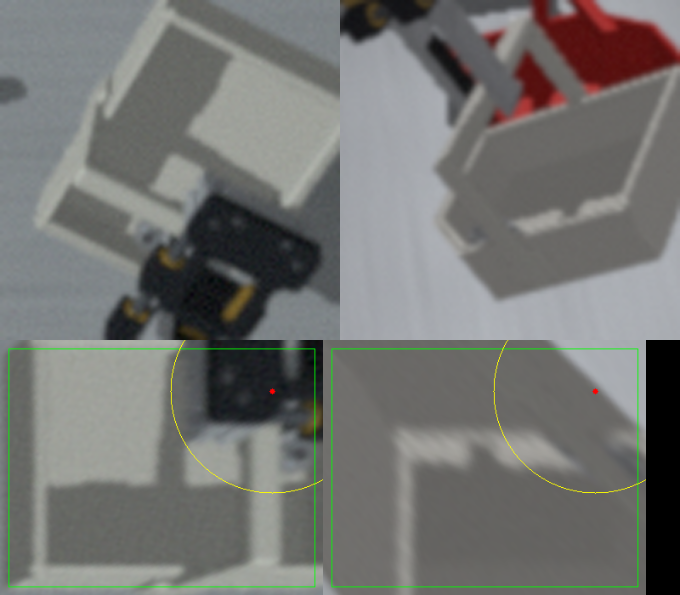

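The queue broke up: no nut shows outside the bevel region any more, and the rest of the floor is visibly empty in the rectified top view. I'll come back to a more balanced tilt (x 26°, y 16°), which also draws any nut on the x wall towards the bevel.

```bash
python3 - <<'E'
from h import *
s=env.sense(); R=Ro.from_quat(np.roll(s['tcp_rot'],-1)); A=Ro.from_rotvec([-33,8,0],degrees=True)
print(np.rad2deg((A.inv()*Ro.from_rotvec([-26,16,0],degrees=True)).as_rotvec()).round(1))
E
```

```text
[6.8 7.5 2.7]
```

{"method": "servo_tool", "body": {"series": [[[0,0,0,1,1.1,0.4,0],[0,0,0,2.5,2.8,1,0],[0,0,0,4,4.5,1.6,0],[0,0,0,5.5,6.1,2.2,0],[0,0,0,6.8,7.5,2.7,0],[0,0,0,6.8,7.5,2.7,0],[0,0,0,6.8,7.5,2.7,0],[0,0,0,6.8,7.5,2.7,0],[0,0,0,6.8,7.5,2.7,0],[0,0,0,6.8,7.5,2.7,0],[0,0,0,6.8,7.5,2.7,0],[0,0,0,6.8,7.5,2.7,0]]]}}

```text
clock: 11.43
ee_pos: [501.4, -134.5, 217.5]
tcp_rot: [0.123, 0.831, 0.491, 0.232]
force: [0.2, -0.1, -4.1]
gripper_width: 15.9
```

```bash
python3 - <<'E'
from h import *
for n in('top','side'): shot(n)
for n in('top','side'):
    a=load(n)['img'].astype(int); d=shot(n); print(n,(abs(d['img'].astype(int)-a).max(2)>40).sum())
analyse('D')
a=[]
for n,b in(('top',(290,170,390,270)),('side',(220,170,320,270))):
    save(load(n),n+'D.png',b,4); a.append(cv2.imread(f'pics/{n}D.png'))
r=cv2.resize(cv2.imread('pics/rectD.png')[:180],None,fx=800/760,fy=800/760)
cv2.imwrite('pics/D.png',np.vstack([np.hstack(a),r]))
o,Rt=pose(); print('corner z',(o+Rt@[65,45,3])[2])
E
```

```text
top 0
side 0
tilt deg [115.7 105.4  30.5]
top floor slope deg [0.12 0.29] z0 2.3 tilt 30.3 2152
side floor slope deg [0.25 0.2 ] z0 3.3 tilt 30.2 1078
corner z 99.89089851784415
```

View pics/D.png

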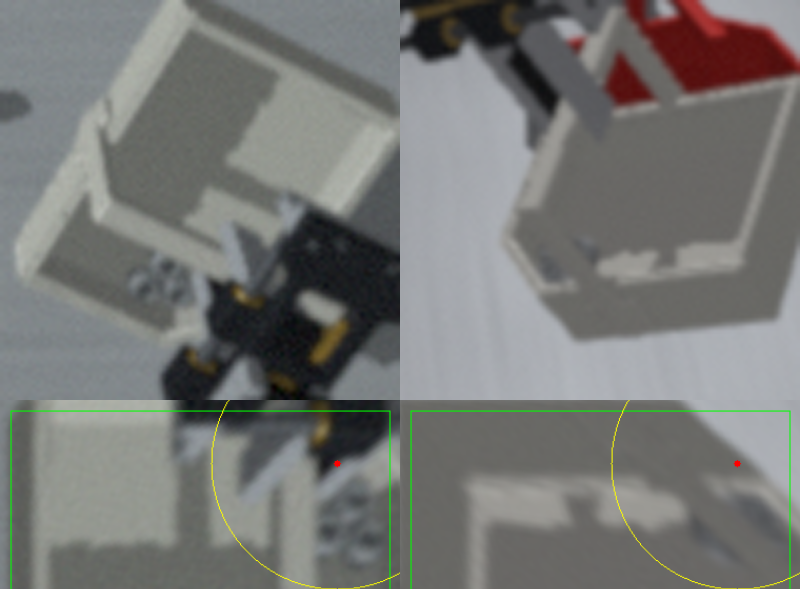

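All still (0 changed pixels), 30.3° tilt. The top view shows a cluster of nuts at crop (130–190, 265–295), well inside the 60 mm circle, but not all five can be told apart. I'll use depth to check where any hidden nut could be: a position is ruled out if either camera sees through the volume a nut there would fill.

```bash
python3 - <<'E'
from h import *
o,Rt=pose(); gx,gy=np.meshgrid(np.arange(-77,78,2),np.arange(-57,58,2)); G=np.c_[gx.ravel(),gy.ravel()]; G=G[G.sum(1)<98]
ok=np.ones(len(G),bool)
disc=np.array([[r*np.cos(a),r*np.sin(a),z] for r in(6,8) for a in np.arange(0,6.28,.52) for z in(11,15)])
for n in('top','side'):
    d=load(n); K=np.array([[d['fx'],0,d['cx']],[0,d['fy'],d['cy']],[0,0,1.]])
    X=(np.c_[G,np.zeros(len(G))][:,None]+disc).reshape(-1,3)@Rt.T+o
    c=(X-np.array(d['xyz']))@rot(d)*[1,-1,-1]
    uv=cv2.projectPoints(c,np.zeros(3),np.zeros(3),K,np.array(d['dist'],float))[0][:,0].round().astype(int)
    thru=(d['range_z'][uv[:,1],uv[:,0]]>c[:,2]+5).reshape(len(G),-1).sum(1)
    ok&=thru<=3
D=np.hypot(G[:,0]-65,G[:,1]-45)
print('possible',ok.sum(),'of',len(G),'outside 58mm:',G[ok&(D>58)].tolist())
for y in range(57,-58,-4):
    print(y,''.join({(1,1):'o',(1,0):'X',(0,1):'.',(0,0):'-'}[(int(ok[i]),int(D[i]<60))] for i in np.where(G[:,1]==y)[0]))
a=[]
for n,b in(('top',(315,220,355,260)),('side',(242,215,282,255))):
    save(load(n),n+'E.png',b,10); a.append(cv2.imread(f'pics/{n}E.png'))
cv2.imwrite('pics/E.png',cv2.convertScaleAbs(np.hstack(a),alpha=1.4))
E
```

```text
possible 164 of 4334 outside 58mm: [[-77, -57], [-75, -57], [-7, 55], [-7, 57], [-5, 57]]
57 -----------------------------------XX-----............ooooo
53 ------------------------------------------............ooooooo
49 ------------------------------------------..........ooooooooooo
45 ------------------------------------------..........ooooooooooooo
41 ------------------------------------------..........ooooooooooooooo
37 ------------------------------------------...............oooooooooooo
33 ------------------------------------------..................oooooooooo.
29 -------------------------------------------...................oo.........
25 -------------------------------------------.......................ooo.....o
21 --------------------------------------------.................................
17 ---------------------------------------------.................................
13 ----------------------------------------------.....................oo.........
9 ------------------------------------------------..............................
5 -------------------------------------------
[... 576 characters left out ...]
------------------------------------
-27 ------------------------------------------------------------------------------
-31 ------------------------------------------------------------------------------
-35 ------------------------------------------------------------------------------
-39 ------------------------------------------------------------------------------
-43 ------------------------------------------------------------------------------
-47 ------------------------------------------------------------------------------
-51 ------------------------------------------------------------------------------
-55 ------------------------------------------------------------------------------
```

View pics/E.png

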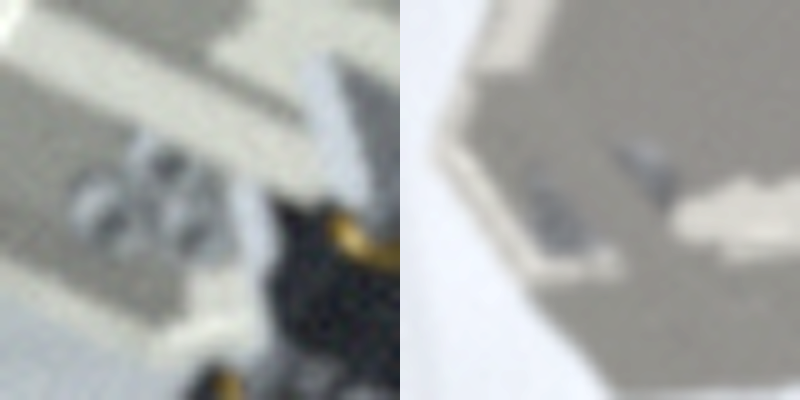

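The close-up shows three nuts in a clump at the x-wall end of the bevel. The other two are hidden by the gripper. The only hidden spots beyond 58 mm are a sliver at (-6,57) and the far corner (-77,-57). I'll check the first in the saved previous view, where it was uncovered (steeper x tilt), and compare the second with its neighbours.

```bash
python3 - <<'E'
from h import *
C=cv2.imread('pics/rect_topC.png',0); B=cv2.imread('pics/rect_topB.png',0); Dm=cv2.imread('pics/rect_topD.png',0)
p=lambda x,y:(int((x+95)*2),int((75-y)*2))
for nm,I,x,y in(('C -6,57',C,-6,57),('C -30,57 empty ref',C,-30,57),('B 4,55 real nut',B,4,55),('D -76,-57',Dm,-76,-57),('D 66,25 nut',Dm,66,25)):
    u,v=p(x,y); w=I[max(v-14,0):v+14,u-14:u+14]; print(nm,'min',w.min(),'std',w.std().round(1)); print(w[::5,::4].tolist())
E
```

```text
C -6,57 min 145 std 2.8
[[161, 159, 159, 160, 160, 161, 159], [158, 158, 160, 159, 159, 159, 157], [159, 159, 160, 158, 159, 157, 157], [157, 156, 158, 160, 160, 157, 155], [159, 157, 158, 159, 161, 159, 154], [158, 158, 158, 160, 157, 155, 154]]
C -30,57 empty ref min 155 std 1.4
[[160, 158, 159, 160, 160, 159, 157], [159, 159, 158, 158, 160, 157, 155], [160, 159, 158, 158, 160, 159, 158], [158, 159, 160, 159, 157, 159, 159], [158, 157, 158, 159, 161, 161, 158], [160, 159, 159, 157, 157, 158, 156]]
B 4,55 real nut min 70 std 28.4
[[87, 84, 89, 85, 85, 85, 85], [82, 83, 87, 83, 74, 225, 71], [80, 87, 94, 93, 87, 84, 82], [82, 94, 105, 109, 109, 106, 100], [87, 101, 115, 119, 122, 118, 109], [99, 108, 123, 126, 126, 117, 108]]
D -76,-57 min 93 std 20.4
[[95, 100, 123, 139, 137, 131, 117], [99, 110, 132, 142, 142, 139, 129], [105, 128, 150, 155, 154, 156, 155], [108, 128, 152, 162, 160, 161, 162], [107, 139, 164, 168, 166, 162, 163], [129, 155, 166, 167, 164, 166, 170]]
D 66,25 nut min 77 std 13.9
[[146, 148, 138, 122, 110, 101, 102], [140, 130, 114, 103, 99, 94, 89], [114, 103, 94, 95, 98, 93, 83], [99, 90, 90, 98, 100, 100, 96], [93, 91, 92, 95, 104, 111, 114], [104, 102, 103, 102, 111, 120, 122]]
```

In the C view (-6,57) is bare floor, and (-76,-57) shows only a bright wall at the uphill corner. That leaves all five nuts inside the bevel region, so I'll hand in.

```bash
python3 - <<'E'
from h import *
s=env.sense(); print(s['clock'],s['ee_pos'],s['gripper_width'],s['force']); print(env.job_done())
E
```

```text
11.6333 [ 501.43800959 -134.80541811  217.49945178] 15.19344364376134 [ 0.67499989  0.07100344 -3.95329971]
the job is handed in; nothing more can be done
None
```

I gripped the white tote by its bar at 60 N, lifted it 120 mm and tipped it about 30° towards the bevelled corner. I handed it in at 11.6 s, still held in the gripper.

**Nuts queued at first:** with equal x and y tilt they stuck in a line along the y wall. I leaned the tote more towards x (33° by 8°) to break the line, then settled at 26° by 16°.

**Last checks:**
- **Tilt:** it is 30.3° measured from depth, against 30.5° from the tool pose. The x axis points about 26° downward and the y axis about 15°.
- **Clearance:** the bevelled corner is at about 100 mm, clear of the tray.
- **Stillness:** two successive pictures from each camera showed no change.

**Nuts not all seen:** only three were directly visible in the bevel; the gripper hid the other two from both cameras. A depth see-through test left five grid points, in two small spots, where a nut could lie more than 58 mm from the bevel point. I ruled both out from picture brightness: one was bare floor in the previous view, and the other is the uphill corner, where only bright wall shows. I saw no nut outside the tote.

I did not measure the lamp, canister or dish again at the end; the arm was planned to pass well clear of them.

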